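# Unhook the clay cutter from its barbed hanger

## Task

Take the round clay cutter off the barbed hook of its stand: raise it, tilt it and back it over the barbed tip, gently, without forcing the hook. Then stand it upright near the middle of the green bat, setting it down rather than dropping it, let go, and leave the jar, the pot of tools and the wooden rib where they are.

Things in the scene. Friction and masses are not known exactly. Their poses are not given: they have to be found in the camera images.
- cutter: Round steel clay cutter, 260 g give or take 35 %, hanging upright by its eye on the hook. Origin: centre of its flat underside, z up its axis. Heights: closed disc 62 mm wide, 0 to 30 mm; stem 14 mm wide to 42; eye 42 to 76; wooden grip 76 to 132 mm.
- cutter_eye (a point): Middle of the eye's window, 58 mm above the cutter's underside. The eye is a dark rectangular frame, 8 mm thick along the cutter's x, 56 mm wide along y; its window, open along x, is 20 mm high (48 to 68 mm) and 42 mm wide. Hanging, the window's upper edge rests on the rod, so this point is 6 mm under the rod's axis.
- cutter_grip (a point): Where to grip, 116 mm above the cutter's underside, in the square-edged wooden grip: 18 mm along the cutter's x, 26 mm along y. Gripped this high, across the 18 mm, the fingers stay clear of the hook's tip and the grasp holds when tilted.
- stand: Fixed hook stand. Origin: underside of its base on the axis of the 16 mm steel post, z up; x = level direction in which the hook points, away from the robot within 0.5 rad. Base 130 x 110 x 16 mm, 85 mm behind to 45 mm ahead of the post; grey clamp head 28 x 26 x 30 mm, centred 160 mm up. The cutter hangs 45 to 58 mm ahead of the post.
- rod (a point): On the post axis, 160 mm up, where the rod's axis crosses it. From here an 8 mm steel rod runs level along the stand's x to a bend, then rises at 40 degrees, still along x, for 24 mm to its tip. The clamp sets its reach anew each time, unmeasured: the bend is 80 to 130 mm out. It gives at its end 0.4 to 0.9 mm/N up or down, 0.25 mm/N along x, and bends for good above 12 N.
- clamp (a point): Top middle of the clamp head, 175 mm up. About the barb (its place is not measured): red, 6 mm thick, on the tip's upper side, leaning back to the post. Square to the rise, rod and barb span 4 mm below to 12 mm above its axis. The upright eye cannot pass; tilted about 40 degrees, top towards the post, so the window faces along the rise, it passes with 2 mm spare above and below.
- bat: Fixed round green bat (disc), 180 mm in diameter, 12 mm thick. Origin: centre of its underside, z up. A white dot marks its middle.
- jar: Closed amber glass jar, 68 mm in diameter, 85 mm high. Origin: centre of underside. Bystander.
- pot: White pot of brushes and tools, 84 mm in diameter, 90 mm high, tools up to 175 mm. Origin: centre of underside. Bystander.
- rib: Flat wooden rib, 50 x 110 x 8 mm, lying on the table. Origin: centre of underside. Bystander.
Mind the look-alikes: they are no part of the job. What is shaped like the stand but pink is not meant. What is shaped like the cutter but blue is not meant.

How it is judged:
On the way:
1. the cutter is held in the fingers, clear of the hook and away from the stand (contact force between the fingers and cutter above 1 N and contact force between cutter and stand below 0.1 N and horizontal distance between cutter and stand above 0.22 m and height (world z) of cutter above 0.02 m), for 0.2 s.
At the end, for the whole second after the job is handed in: The cutter stands upright (within 0.08 rad) at rest on the bat, its axis within 40 mm of the bat's middle, its underside on the bat's top (within 4 mm), and is released (horizontal distance between cutter and bat below 0.04 m and z of cutter in the frame of bat between 0.008 and 0.016 m and angle between cutter's own z axis and vertical below 0.08 rad and linear speed of cutter below 0.02 m/s and contact force between the fingers and cutter below 0.1 N); the robot touches nothing.
It fails at once if the hook stand, rod or barb is loaded with more than 12 N (contact force between anything else and stand above 12 N).
It fails at once if the cutter is dropped: it falls free faster than 0.5 m/s (about 13 mm of fall) (linear speed of cutter above 0.5 m/s and contact force between the fingers and cutter below 0.05 N).
It fails at once if the jar, the pot or the rib is moved more than 20 mm (distance of any of jar, pot, rib from where it was at the start of the episode above 0.02 m).
It also fails if it takes over 64 s, if anything falls off the work surface, if the arm or the gripper's body presses on something with over 40 N, if the wrist force passes 120 N, or if a joint passes its speed limit or range.

## Robot

A 6-joint arm with a two-finger parallel gripper is mounted at the origin on the work surface. World frame = base frame: x ahead of the robot, y to its left, z up, the work surface at z = 0. Lengths are in m, angles in rad, forces in N, time in s.
With the tool pointing down it reaches from about 0.375 to 0.9 m from the base axis. Payload 3.1 kg.
Tool frame: the origin (TCP) lies between the finger pads; the fingertips stand tip_reach ahead of it and the grasp point (between the pads) lies 5 mm behind it (tip_reach is the distance from the TCP to the fingertips, in m); z points along the fingers, y is the line along which they close (so a half turn about z gives the same grasp; the last joint's range is limited). The gripper opens to 87 mm and grips with 3 to 60 N. Pads are 19 mm wide; open, the fingers measure 117 mm over their backs; the gripper's body (75 mm by 190 mm) begins 51 mm behind the grasp point.
Start: joints at [1.022, 0.527, 1.433, -0, 1.181, -0.178], TCP at [0.226, 0.583, 0.237] pointing down, gripper open.
Joint ranges: [-3.08, 3.08], [-0.75, 2.2], [0.22, 2.44], [-1.43, 4.57], [0, 2.65], [-2.85, 2.85]. Speed limits (rad/s): [2.79, 2.79, 3.14, 3.14, 3.14, 3.14].

## Interface

Orientations are given as a rotation vector (axis times angle).
In Python, from rig import state, snapshot, close_job, recognise, tip_reach gives the robot as it stands.
- The arm moves only by the tool move_arm, never from a script. Its argument "increments" is a list of rows, each an object with "delta_pos": the shift along the tool's x, y, z in units of 50 mm (1.0 is 50 mm), a list of three; "rot": the turn, a rotation vector about the tool's x, y, z in units of 8 degrees (1.0 is 8 degrees), a list of three. A call has 1 to 10 rows; each row shifts and turns the commanded pose from where the row before left it, along the tool's axes as they then stand; what a row does not reach is not made up. A row lasts 1/10 s, in which the tool goes at most 50 mm and 8.59 degrees, less where a joint would pass 70% of its speed; a pose out of reach is approached as far as the arm can. A call is refused whole if a number of a shift passes 1 or a number of a turn 1, either way. A call with a gripper value outside its range is refused whole. "claw" is the closure, from 0 (fully open) to 1 (shut), set as the call begins (left out, the last holds). The fingers move at their own pace and stop on an object; "newtons" is the grip in N (left out, the last holds). Time passes only in rows, so rows that do not move let the fingers close. It gives the time, the measured TCP pose, the force, the opening and the grip force at its end, in the units of the state.
- state(): the state, without advancing time (a new reading comes with each control period).
- snapshot(name): name is "side" or "top" or "wrist"; returns a dict with "pixels" (480x640x3 uint8, red, green, blue), "fx", "fy", "cx", "cy" (pixels), "dist" ([k1, k2, p1, p2, k3] as OpenCV has them; the pictures are not rectified), "R" (3x3) and "t" (3): a world point X has camera coordinates R X + t. Camera axes: x right, y down, z forward; pixel columns grow to the right and rows downward; lengths in m; the calibration is good to about 2 mm. A picture is of the moment at which its call begins. There is no depth.
- close_job(): hands the job in; it is judged then, once.
Trained networks look in a picture, given as the dict that the camera call returned (one of the last four; its "shot" number tells which), for a name from the list of things; names that differ only in an ending like _2 or _b are one class to them, and where a whole thing is asked for, a point or a joint stands for the part that bears it (a point fixed in the world has none). Each returns a list of dicts, best first, with "confidence" (0 to 1); they miss things now and then, are a little off and sometimes report something else, mostly with a low value. They report only what shows in the picture. A call takes as long as a camera call. They do not tell look-alikes from the thing itself.
- recognise(picture, target): "point" ([column, row] in pixels, amid what is visible of it).
The state is a dict: "t": time; "joint_pos": joint angles; "joint_vel": joint speeds; "joint_torque": joint torques, N m; "tool_pos": TCP position; "tcp_rot": TCP orientation; "contact_force": force on the tool from outside, world axes, zero at the start; "torque": the same for the moment, N m; "width": opening from 0.0 (shut) to 1.0 (fully open); "grip_force": force on a finger pad.
Only numpy, scipy, OpenCV 4.12 (cv2) and the standard library are available. Lean on these libraries where they do the work, as an engineer would, in place of code of your own. Each camera call takes 0.05 s, during which the arm holds its last target. There are 200 camera calls.

## Working session

There is one attempt and no reset: what is moved stays moved. The work goes in short steps, Python scripts to look and compute and a tool call to move; the robot and the scene stay as the last step left them, time stands still between calls to the robot, and variables do not carry over. Pictures are saved under pics/ and viewed, at most 10 in all, crops included, and the job is handed in when it is done.

Besides the shell and the picture viewer there is one more tool, called after "Call:" as name(argument=value, ...) on one line, values as JSON. move_arm: Moves the arm, as the interface text tells. Its arguments: {"type":"object","properties":{"increments":{"type":"array","items":{"type":"object","properties":{"delta_pos":{"type":"array","items":{"type":"number"}},"rot":{"type":"array","items":{"type":"number"}}}}},"claw":{"type":"number"},"newtons":{"type":"number"}},"required":["increments"]}

```bash
mkdir -p pics
cat > h.py <<'E'
import numpy as np, cv2
from rig import state, snapshot, close_job, recognise, tip_reach
from scipy.spatial.transform import Rotation as Ro
def K(s): return np.array([[s['fx'],0,s['cx']],[0,s['fy'],s['cy']],[0,0,1.]])
def ray(s,p):
    u=cv2.undistortPoints(np.array([[p]],float),K(s),np.array(s['dist'],float))[0,0]
    R=np.array(s['R']);t=np.array(s['t'])
    d=R.T@np.array([u[0],u[1],1]); return -R.T@t, d/np.linalg.norm(d)
def atz(s,p,z):
    o,d=ray(s,p); return o+d*(z-o[2])/d[2]
def tri(*sp):
    A=np.zeros((3,3));b=np.zeros(3)
    rs=[ray(s,p) for s,p in sp]
    for o,d in rs:
        M=np.eye(3)-np.outer(d,d);A+=M;b+=M@o
    x=np.linalg.solve(A,b)
    return x,[round(1000*np.linalg.norm((np.eye(3)-np.outer(d,d))@(x-o)),1) for o,d in rs]
def proj(s,X):
    return cv2.projectPoints(np.array(X,float).reshape(-1,3),cv2.Rodrigues(np.array(s['R'],float))[0],np.array(s['t'],float),K(s),np.array(s['dist'],float))[0][:,0]
def save(s,n,crop=None,f=1):
    im=cv2.cvtColor(s['pixels'],cv2.COLOR_RGB2BGR)
    if crop: im=im[crop[1]:crop[3],crop[0]:crop[2]]
    cv2.imwrite('pics/'+n,cv2.resize(im,None,fx=f,fy=f,interpolation=cv2.INTER_CUBIC))
E
python3 - <<'E'
from h import *
np.set_printoptions(precision=4,suppress=True)
print(state(),tip_reach)
for c in ('side','top'):
    s=snapshot(c); save(s,c+'0.png')
    print(c,-np.array(s['R']).T@s['t'],np.array(s['R'])[2],s['fx'])
    for n in 'cutter cutter_eye cutter_grip stand rod clamp bat jar pot rib'.split():
        print(n,[(np.round(r['point'],1).tolist(),round(r['confidence'],2)) for r in recognise(s,n)][:5])
E
```

```text
{'t': 0.0, 'joint_pos': array([ 1.0215,  0.5285,  1.4339,  0.    ,  1.1814, -0.1785]), 'joint_vel': array([ 0.0002,  0.0018, -0.0012,  0.0007,  0.0004,  0.0001]), 'joint_torque': array([ -0.0017, -44.0051, -17.6586,   0.063 ,   0.0582,  -0.0002]), 'tool_pos': array([0.2261, 0.5819, 0.2356]), 'tcp_rot': array([-0.579 , -3.087 ,  0.0031]), 'contact_force': array([ 0.3747,  0.1592, -0.5542]), 'torque': array([ 0.017 , -0.0442, -0.0463]), 'grip_force': 0.0, 'width': 0.9993845353138099} 0.014
side [ 0.2026 -0.9358  0.9951] [ 0.2979  0.7192 -0.6276] 490.90382035165413
cutter [([246.3, 230.1], 0.77), ([253.5, 284.7], 0.77)]
cutter_eye [([245.4, 230.5], 0.9), ([251.6, 286.1], 0.79)]
cutter_grip [([245.6, 232.1], 0.55)]
stand [([209.4, 212.7], 0.85), ([228.8, 257.8], 0.77)]
rod [([227.5, 253.4], 0.95), ([209.3, 214.4], 0.86)]
clamp [([210.6, 211.7], 0.75), ([230.1, 256.5], 0.71)]
bat [([298.2, 359.0], 0.66)]
jar [([407.3, 394.3], 0.72)]
pot [([286.4, 203.2], 0.66), ([226.4, 260.0], 0.18)]
rib [([355.9, 281.4], 0.85)]
top [0.4098 0.0233 1.518 ] [ 0.1409 -0.0069 -0.99  ] 464.23923736560124
cutter [([249.5, 295.8], 0.85), ([298.3, 304.4], 0.84)]
cutter_eye [([251.3, 292.2], 0.82), ([298.2, 306.0], 0.7)]
cutter_grip [([248.9, 296.1], 0.86), ([300.4, 303.4], 0.69)]
stand [([170.1, 308.3], 0.92), ([246.6, 317.3], 0.88)]
rod [([165.4, 316.4], 0.63), ([244.8, 311.3], 0.56), ([251.7, 295.1], 0.56)]
clamp [([168.8, 312.9], 0.73), ([246.3, 312.7], 0.65)]
bat [([379.6, 293.9], 0.59)]
jar [([446.7, 231.3], 0.56)]
pot [([191.5, 233.6], 0.91), ([245.7, 314.9], 0.35)]
rib [([313.6, 216.4], 0.72)]
```

View pics/side0.png

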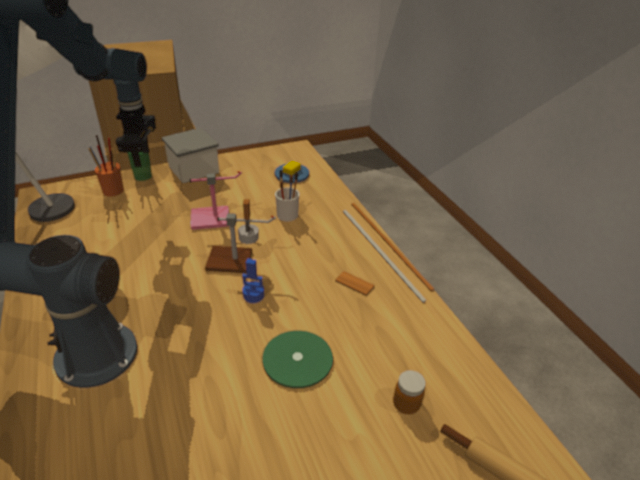

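View pics/top0.png

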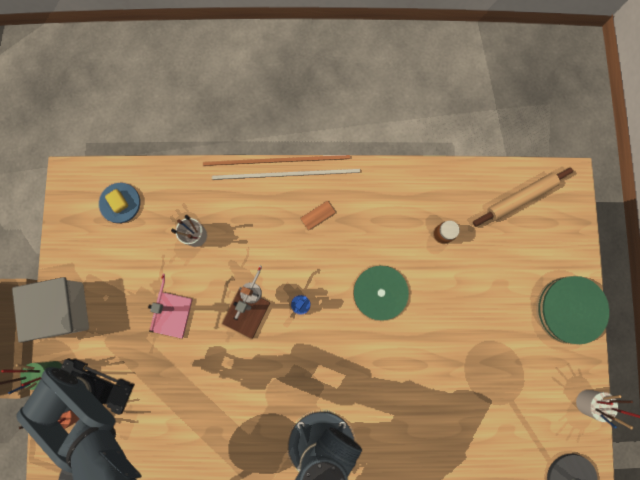

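Side view: brown-based real stand (230,255) with the steel cutter with wooden grip (248,222). The pink stand (211,200) and the blue cutter (253,283) are look-alikes. Bat dot is at (298,357), pot (287,203), rib (355,283), jar (408,392). Top view: real stand (246,317), cutter (250,294), hook tip about (259,270), blue cutter (301,304), pink stand (170,312), bat (381,293). Candidates for the cutter are (250,294) steel/wood and (301,304) blue, so I choose the former. I'll check it in a crop.

Run:
```python
from h import *
np.set_printoptions(precision=4,suppress=True)
T=snapshot('top');S=snapshot('side')
def crop(s,b,f): 
    im=cv2.cvtColor(s['pixels'],cv2.COLOR_RGB2BGR)[b[1]:b[3],b[0]:b[2]]
    return cv2.resize(im,None,fx=f,fy=f,interpolation=cv2.INTER_CUBIC)
a=crop(T,(210,255,310,345),4);b=crop(S,(190,190,290,310),3)
c=np.zeros((360,700,3),np.uint8);c[:,:400]=a;c[:,400:]=b;cv2.imwrite('pics/crop1.png',c)
print('bat',atz(T,(380.8,293),.012),atz(S,(297.5,357),.012))
print('grip', tri((T,(249,296)),(S,(245.6,214))))
print('clamp',tri((T,(246.3,312.7)),(S,(232,216))))
print('pot',atz(T,(190,235),.05),'rib',atz(T,(318,215),0.008),'blue',atz(T,(301,304),.06),'jar',atz(T,(447,231),.085))
```

```text
bat [ 0.4782 -0.1928  0.012 ] [ 0.4802 -0.1963  0.012 ]
grip (array([0.4658, 0.2079, 0.1886]), [np.float64(5.2), np.float64(5.2)])
clamp (array([0.4227, 0.2138, 0.188 ]), [np.float64(9.6), np.float64(9.6)])
pot [0.6605 0.4232 0.05  ] rib [0.7362 0.0112 0.008 ] blue [0.4413 0.0641 0.06  ] jar [ 0.6699 -0.3957  0.085 ]
```

View pics/crop1.png

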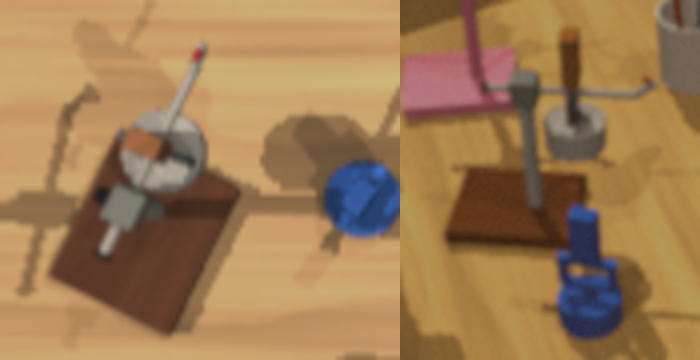

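Crop: the cutter with wooden grip hangs on the grey hook of the brown-based stand, confirming the choice. The blue one stands on the table.

Run:
```python
from h import *
np.set_printoptions(precision=4,suppress=True)
T=snapshot('top');S=snapshot('side')
cT=lambda x,y:(210+x/4-.4,255+y/4-.4)
cS=lambda x,y:(190+(x-400)/3-.3,190+y/3-.3)
print('clamp',c:=tri((T,cT(122,205)),(S,cS(523,80))))
print('tip',tp:=tri((T,cT(202,44)),(S,cS(649,80))))
print('griptop',g:=tri((T,cT(142,143)),(S,cS(570,32))))
print('bend dir (level dist clamp->tip)',np.linalg.norm((tp[0]-c[0])[:2]),np.arctan2(*(tp[0]-c[0])[1::-1]))
c0=atz(T,cT(122,205),.175);d=tp[0]-c0
print('clampT@.175',c0,'S',atz(S,cS(523,80),.175))
print('griptopT@.228',atz(T,cT(142,143),.228),'S',atz(S,cS(570,32),.228))
```

```text
clamp (array([0.4331, 0.2369, 0.1697]), [np.float64(0.1), np.float64(0.1)])
tip (array([0.5465, 0.1806, 0.1797]), [np.float64(2.5), np.float64(2.5)])
griptop (array([0.4763, 0.2142, 0.2293]), [np.float64(1.6), np.float64(1.6)])
bend dir (level dist clamp->tip) 0.12666007152759154 -0.4605626369728324
clampT@.175 [0.4329 0.2361 0.175 ] S [0.4317 0.2294 0.175 ]
griptopT@.228 [0.4748 0.2148 0.228 ] S [0.4783 0.2159 0.228 ]
```

```bash
cat >> h.py <<'E'
def axes(th,tilt=0):
    """tool rotation: z down, y = hook dir (th) or reversed; tilt = top towards post (about level axis square to hook)"""
    x=np.array([np.cos(th),np.sin(th),0]);R=np.array([[0,0,0],[0,0,0],[0,0,-1.]])
    R=np.column_stack([np.cross(x,[0,0,-1.]),x,[0,0,-1.]])
    a=np.cross([0,0,1.],x)
    return Ro.from_rotvec(-tilt*a)*Ro.from_matrix(R)
def delta(pos,R,st=None):
    st=st or state();R0=Ro.from_rotvec(st['tcp_rot'])
    return R0.inv().apply(np.array(pos)-st['tool_pos'])/.05,(R0.inv()*R).as_rotvec()/np.radians(8)
E
python3 - <<'E'
from h import *
np.set_printoptions(precision=4,suppress=True)
st=state();print(Ro.from_rotvec(st['tcp_rot']).as_matrix())
W=snapshot('wrist');R0=Ro.from_rotvec(st['tcp_rot']).as_matrix()
R=np.array(W['R']);print('cam in tool',R0.T@(-R.T@W['t']-st['tool_pos']),'axes in tool (rows x,y,z)\n',R@R0,W['fx'])
for th in(-.46,-.46+np.pi): print(delta([.40,.25,.36],axes(th)))
E
```

```text
[[-0.9321  0.3623  0.    ]
 [ 0.3623  0.9321  0.0001]
 [-0.      0.0001 -1.    ]]
cam in tool [ 0.0675 -0.0014 -0.1483] axes in tool (rows x,y,z)
 [[-0.001   1.     -0.0002]
 [-0.9694 -0.001  -0.2455]
 [-0.2455 -0.      0.9694]] 374.48415972942723
(array([-5.6455, -4.9408, -2.4691]), array([-0.0001, -0.0001, 11.8892]))
(array([-5.6455, -4.9408, -2.4691]), array([  0.0001,  -0.    , -10.6108]))
```

Call:
move_arm(increments=[{"delta_pos": [-0.4,-0.2,-0.5]},{"delta_pos": [-0.7,-0.4,-0.3]},{"delta_pos": [-0.7,-0.4,-0.3]},{"delta_pos": [-0.7,-0.4,-0.2]},{"delta_pos": [-0.7,-0.4,-0.1]},{"delta_pos": [-0.7,-0.4,0]},{"delta_pos": [-0.7,-0.4,0]},{"delta_pos": [-0.7,-0.4,0]},{"delta_pos": [-0.7,-0.4,0]},{"delta_pos": [-0.7,-0.4,0]}])

```text
invalid input
```

Call:
move_arm(increments=[{"delta_pos": [-0.7,-0.4,0],"rot": [0,0,0.9]},{"delta_pos": [0,0,0],"rot": [0,0,1]},{"delta_pos": [0,0,0],"rot": [0,0,1]},{"delta_pos": [0,0,0],"rot": [0,0,1]},{"delta_pos": [0,0,0],"rot": [0,0,1]},{"delta_pos": [0,0,0],"rot": [0,0,1]},{"delta_pos": [0,0,0],"rot": [0,0,1]},{"delta_pos": [0,0,0],"rot": [0,0,1]},{"delta_pos": [0,0,0],"rot": [0,0,1]},{"delta_pos": [0,0,0],"rot": [0,0,1]}])

```text
t: 2.35
tool_pos: [0.2518, 0.5512, 0.2366]
tcp_rot: [-2.42, -2.003, -0.0]
contact_force: [-0.1, 0.1, 1.5]
width: 0.996
grip_force: 0.0
```

Call:
move_arm(increments=[{"rot": [0,0,1]},{"rot": [0,0,1]},{"rot": [0,0,0]}])

```text
invalid input
```

Run:
```python
from h import *
np.set_printoptions(precision=3,suppress=True)
print(delta([.51,.20,.31],axes(-.46)))
```

```text
(array([-5.935,  6.386, -1.469]), array([-0.   , -0.   ,  1.948]))
```

Call:
move_arm(increments=[{"delta_pos": [-0.3,0.3,-0.7],"rot": [0,0,0]},{"delta_pos": [-0.6,0.6,-0.5],"rot": [0,0,0]},{"delta_pos": [-0.6,0.7,-0.3],"rot": [0,0,0]},{"delta_pos": [-0.7,0.7,0],"rot": [0,0,0]},{"delta_pos": [-0.7,0.7,0],"rot": [0,0,0]},{"delta_pos": [-0.7,0.7,0],"rot": [0,0,0]},{"delta_pos": [-0.7,0.7,0],"rot": [0,0,0]},{"delta_pos": [-0.7,0.7,0],"rot": [0,0,0]},{"delta_pos": [-0.6,0.7,0],"rot": [0,0,0]},{"delta_pos": [-0.3,0.6,0],"rot": [0,0,0]}])

```text
t: 3.35
tool_pos: [0.5141, 0.2002, 0.3118]
tcp_rot: [2.416, 2.007, -0.0]
contact_force: [0.7, 1.1, 0.8]
width: 1.003
grip_force: 0.0
```

Call:
move_arm(increments=[{"delta_pos": [0,0,0],"rot": [0,0,0.95]},{"delta_pos": [0,0,0],"rot": [0,0,1]},{"delta_pos": [0,0,0],"rot": [0,0,0]}])

```text
t: 3.65
tool_pos: [0.5132, 0.2026, 0.3115]
tcp_rot: [-2.665, -1.663, 0.0]
contact_force: [0.1, -0.1, -0.1]
width: 1.0
grip_force: 0.0
```

Run:
```python
from h import *
np.set_printoptions(precision=3,suppress=True)
st=state();print(st['tool_pos'],delta([.51,.20,.31],axes(-.46)))
W=snapshot('wrist');save(W,'w1.png')
for n in 'cutter cutter_eye cutter_grip stand rod clamp'.split():
    print(n,[(np.round(r['point'],1).tolist(),round(r['confidence'],2)) for r in recognise(W,n)][:5])
x=np.array([np.cos(.46),-np.sin(.46),0]);c=np.array([.432,.2345,.16])
print(proj(W,[c,c+.11*x,[.5465,.1806,.1797],[.4763,.2142,.228]]))
```

```text
[0.513 0.203 0.311] (array([-0.075, -0.036,  0.03 ]), array([-0.001,  0.001,  0.033]))
cutter [([273.7, 232.1], 0.69), ([319.1, 346.9], 0.68)]
cutter_eye [([270.3, 229.5], 0.69), ([318.0, 349.2], 0.61)]
cutter_grip [([315.0, 349.3], 0.74), ([271.1, 227.7], 0.6)]
stand [([118.1, 36.1], 0.66), ([223.3, 206.3], 0.58)]
rod [([223.0, 210.2], 0.8), ([118.5, 34.7], 0.78)]
clamp [([120.9, 34.9], 0.87), ([221.6, 209.9], 0.74)]
[[216.661 238.089]
 [350.009 238.554]
 [373.401 241.453]
 [263.2   260.761]]
```

View pics/w1.png

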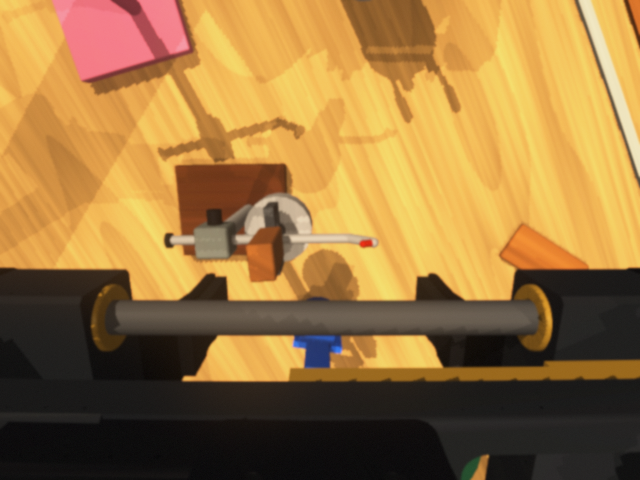

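The wrist view shows the real stand's clamp (214,239), the rod to a bend near (345,238), the red tip (377,243) and the wooden grip top near (265,261), all as predicted. Next, a slanted view from the left.

Run:
```python
from h import *
np.set_printoptions(precision=3,suppress=True)
th=-.447;x=np.array([np.cos(th),np.sin(th),0]);n=np.array([-x[1],x[0],0]);c=np.array([.432,.2345,.16])
P=c+.09*x+[0,0,.015]
for e in (45,):
  e=np.radians(e);look=-np.cos(e)*n-np.sin(e)*np.array([0,0,1])
  # tool z: look=.969z-.2455x ; tilt angle about tool y
  for s in np.radians(np.arange(-80,80,1)):
    R=Ro.from_rotvec(s*x)*axes(th)
    if R.apply([-.2455,0,.9694])@look>.9999: break
  T=P-.26*look-R.apply([.0675,-.0014,-.1483])
  print(np.degrees(s),T,R.apply([0,0,1]),delta(T,R), delta(T,axes(th)))
```

```text
-31.0 [0.536 0.24  0.266] [-0.223 -0.464 -0.857] (array([0.856, 0.095, 0.902]), array([-0.011, -3.875, -0.043])) (array([0.856, 0.095, 0.902]), array([ 0.001, -0.   , -0.044]))
```

Call:
move_arm(increments=[{"delta_pos": [0.4,0.1,0.4],"rot": [0,0,0]},{"delta_pos": [0.45,0,0.4],"rot": [0,0,0]},{"delta_pos": [0,0,0],"rot": [0,-1,0]},{"delta_pos": [0,0,0],"rot": [0,-1,0]},{"delta_pos": [0,0,0],"rot": [0,-1,0]},{"delta_pos": [0,0,0],"rot": [0,-0.9,0]},{"delta_pos": [0,0,0],"rot": [0,0,0]}])

```text
t: 4.7
tool_pos: [0.5362, 0.2414, 0.2684]
tcp_rot: [2.353, 1.477, -0.663]
contact_force: [-0.3, 0.4, -0.7]
width: 1.003
grip_force: 0.0
```

Run:
```python
from h import *
np.set_printoptions(precision=3,suppress=True)
st=state();print(st['tool_pos'],st['t'])
W=snapshot('wrist');np.save('w2.npy',W,allow_pickle=True)
save(W,'w2.png',(190,140,510,380),2.5)
th=-.447;x=np.array([np.cos(th),np.sin(th),0]);c=np.array([.432,.2345,.16])
print(proj(W,[c,c+.11*x,[.5465,.1806,.1797],[.4763,.2142,.228]]))
```

```text
[0.536 0.241 0.268] 4.7
[[198.355 222.639]
 [349.462 222.336]
 [375.072 240.749]
 [252.655 298.41 ]]
```

View pics/w2.png

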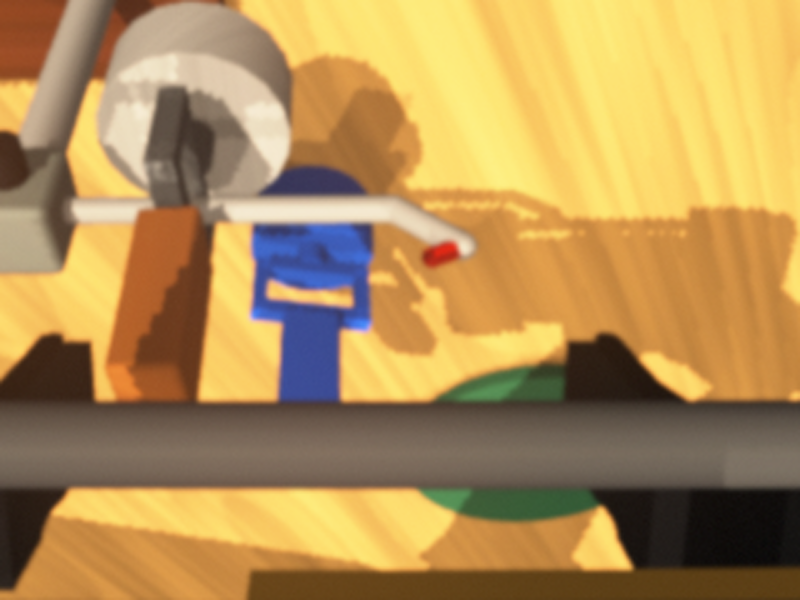

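Run:
```python
from h import *
np.set_printoptions(precision=4,suppress=True)
W=np.load('w2.npy',allow_pickle=True).item()
th=-.447;x=np.array([np.cos(th),np.sin(th),0]);n=np.array([-x[1],x[0],0]);c=np.array([.432,.2345,.16])
q=lambda u,v:(190+u/2.5-.3,140+v/2.5-.3)
for nm,p,z in(('rod1',q(90,210),.16),('rod2',q(250,209),.16),('bend',q(392,209),.16),('tip',q(469,247),.1755),('barb',q(430,258),.18),('grip top mid',q(152,382),.228),('eye rod contact',q(178,205),.164),('clamp front top edge',q(58,268),.175)):
    a=atz(W,p,z);d=a-c;print(nm,a,'along',d@x,'lat',d@n)
```

```text
rod1 [0.4494 0.2249 0.16  ] along 0.01982245640127497 lat -0.0011151784896332737
rod2 [0.4917 0.2049 0.16  ] along 0.06659186270081874 lat -0.0008519382140962616
bend [0.5289 0.187  0.16  ] along 0.10789329804662207 lat -0.0009450554828803193
tip [0.5476 0.1778 0.1755] along 0.1287143562610244 lat -0.0011246568583753586
barb [0.5375 0.1829 0.18  ] along 0.1174747521595764 lat -0.0008964631564418249
grip top mid [0.4784 0.2197 0.228 ] along 0.04825219807952943 lat 0.006688514212381395
eye rod contact [0.476  0.2183 0.164 ] along 0.04669933751102997 lat 0.0044255312883739115
clamp front top edge [0.4382 0.2205 0.175 ] along 0.011665183600872594 lat -0.009910838295830995
```

```bash
cat >> h.py <<'E'
th=-.447;X=np.array([np.cos(th),np.sin(th),0]);N=np.array([-X[1],X[0],0]);C=np.array([.432,.2345,0])-.001*N
W3=lambda s,l,z:C+s*X+l*N+[0,0,z]
def eye2tcp(s,l,z,tilt):
    "TCP pose putting eye centre at (s,l,z) with cutter tilted; grasp 58 mm above eye, TCP 5 mm ahead"
    R=axes(th,tilt);return W3(s,l,z)-R.apply([0,0,1])*(.116-.058-.005),R
E
python3 - <<'E'
from h import *
np.set_printoptions(precision=3,suppress=True)
R=axes(th);print(delta(W3(.0485,.001,.27),R));print(R.as_matrix()); print(axes(th,.5).apply([0,0,1]),X)
st=state();print(W3(.0485,.001,.27)-st['tool_pos'],R.inv().apply(W3(.0485,.001,.27)-st['tool_pos'])/.05)
E
```

```text
(array([-0.867, -0.85 ,  0.516]), array([-0.026,  3.901, -0.03 ]))
[[ 0.432  0.902  0.   ]
 [ 0.902 -0.432  0.   ]
 [ 0.     0.    -1.   ]]
[ 0.432 -0.207 -0.878] [ 0.902 -0.432  0.   ]
[-0.06  -0.027  0.   ] [-1.005 -0.855 -0.01 ]
```

Call:
move_arm(increments=[{"delta_pos": [0,0,0],"rot": [0,1,0]},{"delta_pos": [0,0,0],"rot": [0,1,0]},{"delta_pos": [0,0,0],"rot": [0,1,0]},{"delta_pos": [0,0,0],"rot": [0,0.9,0]},{"delta_pos": [-0.5,-0.4,0],"rot": [0,0,0]},{"delta_pos": [-0.5,-0.45,0],"rot": [0,0,0]},{"delta_pos": [0,0,0],"rot": [0,0,0]},{"delta_pos": [0,0,0],"rot": [0,0,0]}], claw=0.45, newtons=12)

```text
t: 5.55
tool_pos: [0.4759, 0.2121, 0.2731]
tcp_rot: [2.666, 1.661, 0.006]
contact_force: [0.6, 0.9, 0.4]
width: 0.552
grip_force: 0.0
```

Run:
```python
from h import *
np.set_printoptions(precision=3,suppress=True)
W=snapshot('wrist');save(W,'w3.png')
print(delta(W3(.0485,.001,.207),axes(th)))
print(state()['width'],proj(W,[W3(.0485,.0,.228),W3(.0395,.013,.228),W3(.0575,-.013,.228),W3(.0395,-.013,.228),W3(.0575,.013,.228)]))
```

```text
(array([ 0.004, -0.036,  1.32 ]), array([ 0.024, -0.023, -0.063]))
0.5513246959605864 [[321.008 270.906]
 [303.936 247.962]
 [337.551 293.131]
 [304.947 293.481]
 [337.58  247.604]]
```

View pics/w3.png

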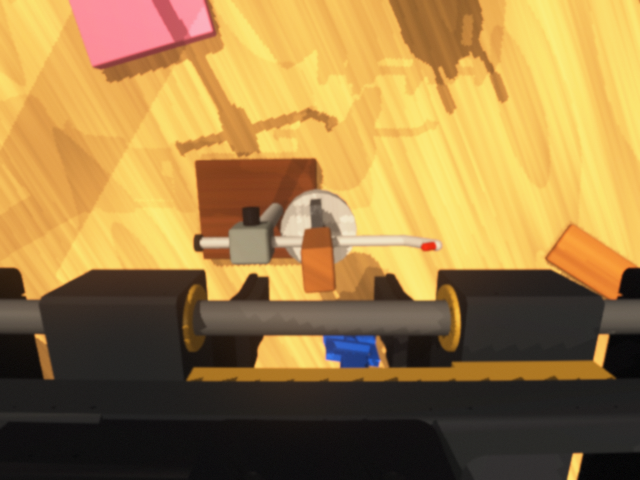

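Wrist view: the grip top is centred at about (319,270) between the fingers, within 2 px of the prediction. Descending and gripping.

Call:
move_arm(increments=[{"delta_pos": [0,-0.05,0.3],"rot": [0,0,-0.06]},{"delta_pos": [0,0,0.4],"rot": [0,0,0]},{"delta_pos": [0,0,0.4],"rot": [0,0,0]},{"delta_pos": [0,0,0.22],"rot": [0,0,0]},{"delta_pos": [0,0,0],"rot": [0,0,0]},{"delta_pos": [0,0,0],"rot": [0,0,0]}])

```text
t: 6.2
tool_pos: [0.4747, 0.2141, 0.2059]
tcp_rot: [2.658, 1.675, 0.002]
contact_force: [-0.5, -0.1, 0.3]
width: 0.552
grip_force: 0.0
```

Call:
move_arm(increments=[{"delta_pos": [0,0,0],"rot": [0,0,0]},{"delta_pos": [0,0,0],"rot": [0,0,0]},{"delta_pos": [0,0,0],"rot": [0,0,0]},{"delta_pos": [0,0,0],"rot": [0,0,0]},{"delta_pos": [0,0,0],"rot": [0,0,0]},{"delta_pos": [0,0,0],"rot": [0,0,0]}], claw=1, newtons=12)

```text
t: 6.8
tool_pos: [0.4742, 0.2139, 0.2058]
tcp_rot: [2.657, 1.675, 0.001]
contact_force: [0.2, -0.5, 0.8]
width: 0.206
grip_force: 12.0
```

Call:
move_arm(increments=[{"delta_pos": [0,0,0],"rot": [0,0,0]},{"delta_pos": [0,0,0],"rot": [0,0,0]},{"delta_pos": [0,0,0],"rot": [0,0,0]}], newtons=50)

```text
t: 7.1
tool_pos: [0.4741, 0.2139, 0.2058]
tcp_rot: [2.658, 1.675, 0.001]
contact_force: [0.8, -0.4, 2.0]
width: 0.205
grip_force: 50.0
```

Run:
```python
from h import *
np.set_printoptions(precision=3,suppress=True)
print(state()); print(delta(W3(.0475,.001,.207),axes(th)))
```

```text
{'t': 7.1, 'joint_pos': array([ 0.209,  0.429,  1.728, -0.   ,  0.984,  0.655]), 'joint_vel': array([ 0.002,  0.   ,  0.002,  0.   ,  0.002, -0.002]), 'joint_torque': array([  0.272, -35.327, -13.855,   0.188,   0.123,  -0.002]), 'tool_pos': array([0.474, 0.214, 0.206]), 'tcp_rot': array([2.658, 1.675, 0.001]), 'contact_force': array([ 0.815, -0.359,  1.955]), 'torque': array([-0.148, -0.002, -0.047]), 'grip_force': 49.98079684562981, 'width': 0.2047654545043348}
(array([ 0.007,  0.013, -0.025]), array([ 0.005, -0.003,  0.006]))
```

Call:
move_arm(increments=[{"delta_pos": [0,0,-0.03],"rot": [0,0,0]},{"delta_pos": [0,0,-0.03],"rot": [0,0,0]},{"delta_pos": [0,0,0],"rot": [0,0,0]}])

```text
t: 7.4
tool_pos: [0.4731, 0.2138, 0.2081]
tcp_rot: [-2.657, -1.675, 0.002]
contact_force: [0.3, 0.5, -3.0]
width: 0.202
grip_force: 50.0
```

Call:
move_arm(increments=[{"delta_pos": [0,0,-0.04],"rot": [0,0,0]},{"delta_pos": [0,0,0],"rot": [0,0,0]},{"delta_pos": [0,0,0],"rot": [0,0,0]}])

```text
t: 7.7
tool_pos: [0.4737, 0.2139, 0.2105]
tcp_rot: [-2.658, -1.675, 0.0]
contact_force: [0.4, -0.4, -2.5]
width: 0.202
grip_force: 50.0
```

Call:
move_arm(increments=[{"delta_pos": [0,0,-0.03],"rot": [0,0,0]},{"delta_pos": [0,0,0],"rot": [0,0,0]},{"delta_pos": [0,0,0],"rot": [0,0,0]}])

```text
t: 8.0
tool_pos: [0.4738, 0.2139, 0.2121]
tcp_rot: [2.658, 1.675, 0.0]
contact_force: [0.8, 0.2, -4.7]
width: 0.201
grip_force: 50.0
```

Run:
```python
from h import *
np.set_printoptions(precision=2,suppress=True)
for i in range(6):
    s=state(); snapshot('wrist'); print(s['tool_pos'],s['contact_force'],s['torque'])
T=snapshot('side');save(T,'s1.png',(225,180,305,240),10)
```

```text
[0.47 0.21 0.21] [ 0.79  0.2  -4.69] [-0.09  0.09  0.05]
[0.47 0.21 0.21] [-0.28  0.76 -3.26] [-0.1   0.09  0.01]
[0.47 0.21 0.21] [ 0.47  0.18 -2.95] [-0.07  0.11 -0.  ]
[0.47 0.21 0.21] [ 0.27  0.35 -4.63] [-0.13  0.14  0.04]
[0.47 0.21 0.21] [-0.1   0.12 -3.33] [-0.06  0.08  0.01]
[0.47 0.21 0.21] [-0.44 -0.45 -2.  ] [-0.17  0.11 -0.01]
```

View pics/s1.png

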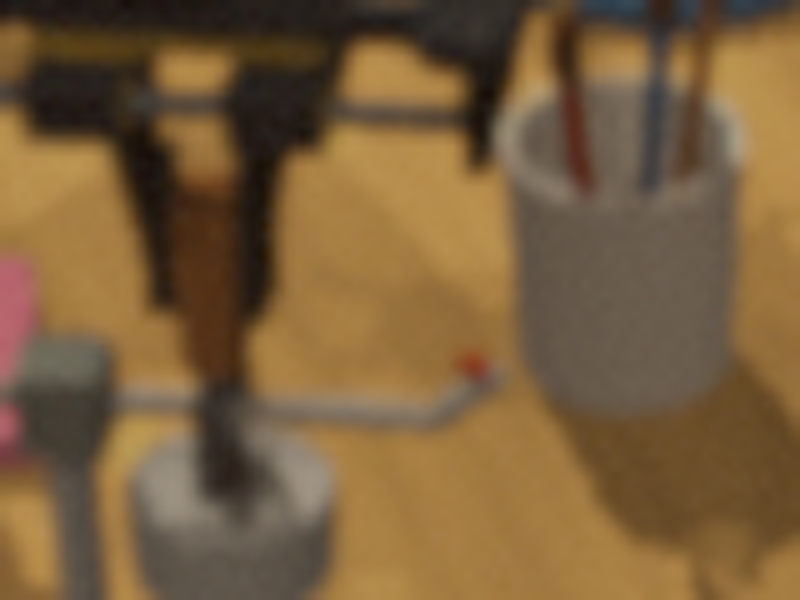

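Side crop: the cutter is held upright between the fingers, the rod passes through the eye at about (220,400), the bend is near (435,415) and the red barb (475,368). It is free of the rod, with about 3 N of weight measured. Now I'll plan the path in the hook plane.

```bash
cat >> h.py <<'E'
OFF=.052; SB=.108; ZR=.160
def pose(s,z,deg):
    R=axes(th,np.radians(deg));return W3(s,.0,z)-R.apply([0,0,1])*OFF,R
def rise(u,p):
    c,q=np.cos(np.radians(40)),np.sin(np.radians(40));return SB+u*c-p*q,ZR+u*q+p*c
def rows(wps):
    "tool-frame increments through waypoints (s,z,deg), from the measured pose"
    st=state();P,R=np.array(st['tool_pos']),Ro.from_rotvec(st['tcp_rot'])
    a=R.apply([0,0,1]);e=P+a*OFF-C;print('eye now s %.4f lat %.4f z %.4f tilt %.1f'%(e@X,e@N,e[2],np.degrees(np.arctan2(a@X,-a[2]))),'F',st['contact_force'].round(1),'t',st['t'])
    for w in wps:
        Q,S=pose(*w)
        print(np.round(R.inv().apply(Q-P)/.05,3).tolist(),np.round((R.inv()*S).as_rotvec()/np.radians(8),2).tolist());P,R=Q,S
E
python3 - <<'E'
from h import *
rows([(.058,.160,0),(.068,.160,0),(.078,.160,0),(.086,.160,0),(.093,.160,0),(.097,.160,4),(.100,.160,8),(.103,.160,13),(.1055,.1605,18),(.107,.161,22)])
E
```

```text
eye now s 0.0466 lat 0.0005 z 0.1600 tilt -0.0 F [-0.5 -0.5 -3. ] t 8.35
[-0.01, 0.228, 0.001] [-0.0, 0.0, 0.01]
[-0.0, 0.2, 0.0] [0.0, 0.0, 0.0]
[-0.0, 0.2, 0.0] [0.0, 0.0, 0.0]
[-0.0, 0.16, 0.0] [0.0, 0.0, 0.0]
[0.0, 0.14, 0.0] [0.0, 0.0, 0.0]
[-0.0, 0.007, 0.003] [-0.5, -0.0, 0.0]
[0.0, -0.013, 0.007] [-0.5, 0.0, 0.0]
[-0.0, -0.031, 0.012] [-0.62, -0.0, -0.0]
[0.0, -0.04, 0.005] [-0.62, 0.0, 0.0]
[-0.0, -0.041, 0.002] [-0.5, 0.0, -0.0]
```

Call:
move_arm(increments=[{"delta_pos": [0,0.13,0],"rot": [0,0,0]},{"delta_pos": [0,0.2,0],"rot": [0,0,0]},{"delta_pos": [0,0.2,0],"rot": [0,0,0]},{"delta_pos": [0,0.2,0],"rot": [0,0,0]},{"delta_pos": [0,0.12,0],"rot": [0,0,0]},{"delta_pos": [0,0.08,0],"rot": [0,0,0]},{"delta_pos": [0,0,0],"rot": [0,0,0]},{"delta_pos": [0,0,0],"rot": [0,0,0]}])

```text
t: 9.15
tool_pos: [0.5153, 0.1938, 0.2119]
tcp_rot: [-2.658, -1.674, 0.001]
contact_force: [0.4, -0.2, -2.5]
width: 0.202
grip_force: 50.0
```

Run:
```python
from h import *
for i in range(4): snapshot('top');print(state()['contact_force'].round(1),state()['torque'].round(2))
rows([(.097,.160,4),(.100,.160,8),(.103,.160,13),(.1055,.1605,18),(.107,.161,22)])
```

```text
[ 0.1 -0.1 -4. ] [-0.15  0.13 -0.01]
[ 0.2  0.4 -3.4] [-0.06  0.1   0.03]
[ 0.1 -0.2 -3.1] [-0.09  0.1   0.02]
[ 0.   0.3 -3.2] [-0.02  0.12  0.03]
eye now s 0.0926 lat 0.0005 z 0.1601 tilt -0.0 F [ 0.   0.3 -3.2] t 9.35
[-0.01, 0.014, 0.004] [-0.5, 0.0, 0.01]
[0.0, -0.013, 0.007] [-0.5, 0.0, 0.0]
[-0.0, -0.031, 0.012] [-0.62, -0.0, -0.0]
[0.0, -0.04, 0.005] [-0.62, 0.0, 0.0]
[-0.0, -0.041, 0.002] [-0.5, 0.0, -0.0]
```

Call:
move_arm(increments=[{"delta_pos": [0,0.014,0.004],"rot": [-0.5,0,0]},{"delta_pos": [0,-0.013,0.007],"rot": [-0.5,0,0]},{"delta_pos": [0,-0.031,0.012],"rot": [-0.62,0,0]},{"delta_pos": [0,-0.04,0.005],"rot": [-0.62,0,0]},{"delta_pos": [0,-0.04,0.002],"rot": [-0.5,0,0]},{"delta_pos": [0,0,0],"rot": [0,0,0]},{"delta_pos": [0,0,0],"rot": [0,0,0]}])

```text
t: 10.05
tool_pos: [0.5108, 0.1964, 0.2093]
tcp_rot: [2.373, 1.496, 0.288]
contact_force: [0.8, -0.0, -3.0]
width: 0.202
grip_force: 50.0
```

Run:
```python
from h import *
for i in range(4): snapshot('top');print(state()['contact_force'].round(1),state()['torque'].round(2))
w=[]
for k,(u,p,d) in enumerate([(1,1.5,26),(2.5,2.2,30),(4,2.8,34),(5.5,3.4,38),(6.5,4,40)]): w.append((*rise(u/1e3,p/1e3),d))
print(w);rows(w)
```

```text
[ 0.7  0.1 -2.7] [ 0.15  0.56 -0.04]
[ 0.7  0.3 -4.2] [ 0.13  0.58 -0.02]
[ 0.6 -0.  -2.2] [0.07 0.55 0.01]
[-0.5  0.4 -3.7] [ 0.16  0.55 -0.04]
[(np.float64(0.10780186302858917), np.float64(0.161791854274365), 26), (np.float64(0.10850097836648706), np.float64(0.1632922667990781), 30), (np.float64(0.1092643724653536), np.float64(0.16471607487947929), 34), (np.float64(0.11002776656422014), np.float64(0.16613988295988047), 38), (np.float64(0.11040813844152719), np.float64(0.16724229723543843), 40)]
eye now s 0.1084 lat 0.0008 z 0.1614 tilt 21.9 F [-0.5  0.4 -3.7] t 10.25
[-0.016, -0.083, -0.01] [-0.51, -0.01, -0.0]
[-0.0, -0.047, -0.018] [-0.5, 0.0, -0.0]
[0.0, -0.045, -0.014] [-0.5, 0.0, 0.0]
[-0.0, -0.044, -0.013] [-0.5, 0.0, 0.0]
[0.0, -0.017, -0.012] [-0.25, -0.0, -0.0]
```

Call:
move_arm(increments=[{"delta_pos": [-0.01,-0.08,-0.01],"rot": [-0.5,0,0]},{"delta_pos": [0,-0.047,-0.018],"rot": [-0.5,0,0]},{"delta_pos": [0,-0.045,-0.014],"rot": [-0.5,0,0]},{"delta_pos": [0,-0.044,-0.013],"rot": [-0.5,0,0]},{"delta_pos": [0,-0.017,-0.012],"rot": [-0.25,0,0]},{"delta_pos": [0,0,0],"rot": [0,0,0]},{"delta_pos": [0,0,0],"rot": [0,0,0]}])

```text
t: 10.95
tool_pos: [0.5008, 0.2009, 0.2068]
tcp_rot: [2.124, 1.337, 0.486]
contact_force: [-0.0, -0.4, -4.1]
width: 0.2
grip_force: 50.0
```

Run:
```python
from h import *
for i in range(4): snapshot('top');print(state()['contact_force'].round(1),state()['torque'].round(2))
S=snapshot('side');save(S,'s2.png',(225,180,305,240),10)
W=snapshot('wrist');save(W,'w4.png',(240,150,480,330),2.5)
rows([(*rise(u/1e3,.004),40) for u in (8,10,12,14,16)])
```

```text
[-0.7  1.1 -2.3] [ 0.33  0.93 -0.07]
[ 0.1 -0.2 -2.4] [ 0.32  0.99 -0.01]
[ 0.3 -0.1 -3.6] [ 0.33  0.89 -0.03]
[-0.5  0.6 -2.8] [0.29 0.89 0.05]
eye now s 0.1099 lat 0.0001 z 0.1672 tilt 39.9 F [ 0.1  1.  -3.9] t 11.25
[-0.001, 0.036, 0.006] [-0.01, -0.0, -0.0]
[0.0, 0.04, 0.0] [0.0, 0.0, 0.0]
[0.0, 0.04, 0.0] [0.0, 0.0, 0.0]
[0.0, 0.04, 0.0] [0.0, 0.0, 0.0]
[0.0, 0.04, 0.0] [0.0, 0.0, 0.0]
```

View pics/s2.png

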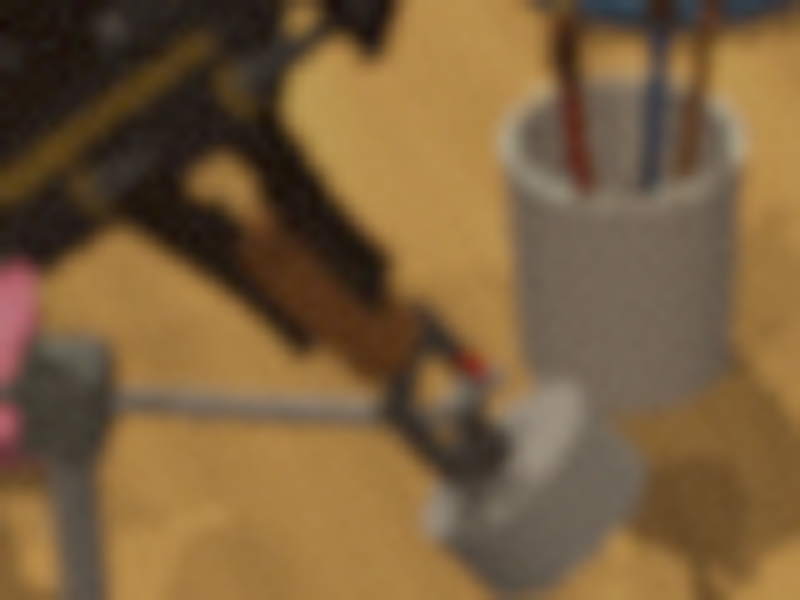

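View pics/w4.png

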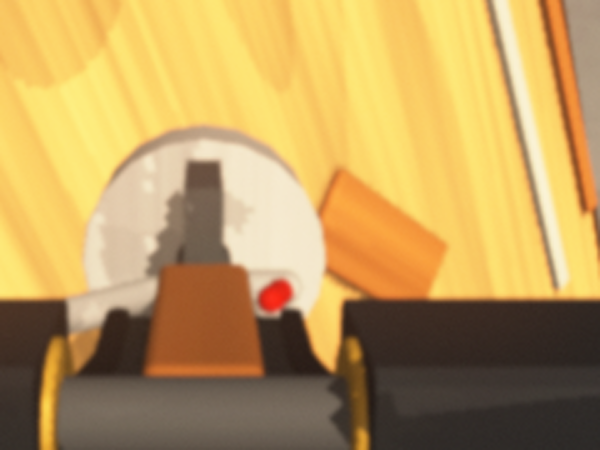

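Side crop: the cutter is tilted about 40° and its eye encircles the rise, with the red barb at (472,365) still ahead of the frame. The wrist crop agrees. Forces show only the weight, so I continue along the rise.

Call:
move_arm(increments=[{"delta_pos": [0,0.036,0.006],"rot": [0,0,0]},{"delta_pos": [0,0.04,0],"rot": [0,0,0]},{"delta_pos": [0,0.04,0],"rot": [0,0,0]},{"delta_pos": [0,0.04,0],"rot": [0,0,0]},{"delta_pos": [0,0,0],"rot": [0,0,0]},{"delta_pos": [0,0,0],"rot": [0,0,0]}])

```text
t: 11.85
tool_pos: [0.5057, 0.198, 0.2116]
tcp_rot: [2.123, 1.338, 0.486]
contact_force: [0.0, 0.1, -2.7]
width: 0.202
grip_force: 50.0
```

Run:
```python
from h import *
for i in range(4): snapshot('top');print(state()['contact_force'].round(1),state()['torque'].round(2))
rows([(*rise(u/1e3,.004),40) for u in (16,18,20,22)])
```

```text
[ 0.1  0.1 -2.8] [ 0.29  0.94 -0.02]
[-0.3  0.3 -3.3] [ 0.29  0.95 -0.01]
[ 0.1  0.2 -4. ] [ 0.29  0.95 -0.01]
[ 0.7 -0.5 -3.4] [ 0.35  0.93 -0.04]
eye now s 0.1154 lat -0.0000 z 0.1715 tilt 39.9 F [ 0.7 -0.5 -3.4] t 12.05
[0.0, 0.056, 0.001] [-0.01, -0.0, 0.01]
[0.0, 0.04, 0.0] [0.0, 0.0, 0.0]
[-0.0, 0.04, 0.0] [0.0, 0.0, 0.0]
[0.0, 0.04, 0.0] [0.0, 0.0, 0.0]
```

Call:
move_arm(increments=[{"delta_pos": [0,0.05,0],"rot": [0,0,0]},{"delta_pos": [0,0.04,0],"rot": [0,0,0]},{"delta_pos": [0,0.04,0],"rot": [0,0,0]},{"delta_pos": [0,0,0],"rot": [0,0,0]},{"delta_pos": [0,0,0],"rot": [0,0,0]}])

```text
t: 12.55
tool_pos: [0.5103, 0.1958, 0.2158]
tcp_rot: [2.123, 1.337, 0.486]
contact_force: [-0.9, -0.1, -1.4]
width: 0.203
grip_force: 50.0
```

Run:
```python
from h import *
for i in range(4): snapshot('top');print(state()['contact_force'].round(1),state()['torque'].round(2))
rows([(*rise(u/1e3,.004),40) for u in (22,24,26,28)])
```

```text
[ 0.8  0.1 -3.2] [ 0.27  0.96 -0.02]
[ 0.2 -0.1 -3. ] [ 0.24  0.94 -0.03]
[-0.4 -0.8 -2.4] [0.29 0.96 0.03]
[ 0.4 -0.3 -3. ] [ 0.29  0.93 -0.04]
eye now s 0.1205 lat 0.0000 z 0.1757 tilt 39.9 F [ 0.4 -0.3 -3. ] t 12.75
[0.0, 0.045, 0.001] [-0.01, -0.0, 0.01]
[-0.0, 0.04, -0.0] [0.0, 0.0, 0.0]
[0.0, 0.04, 0.0] [0.0, 0.0, 0.0]
[0.0, 0.04, 0.0] [0.0, 0.0, 0.0]
```

Forces stay at the weight only. Continuing.

Call:
move_arm(increments=[{"delta_pos": [0,0.04,0],"rot": [0,0,0]},{"delta_pos": [0,0.04,0],"rot": [0,0,0]},{"delta_pos": [0,0.04,0],"rot": [0,0,0]},{"delta_pos": [0,0.04,0],"rot": [0,0,0]},{"delta_pos": [0,0,0],"rot": [0,0,0]},{"delta_pos": [0,0,0],"rot": [0,0,0]}])

```text
t: 13.35
tool_pos: [0.5158, 0.1932, 0.2209]
tcp_rot: [2.123, 1.337, 0.486]
contact_force: [-0.6, 1.1, -3.0]
width: 0.202
grip_force: 50.0
```

Run:
```python
from h import *
for i in range(4): snapshot('top');print(state()['contact_force'].round(1),state()['torque'].round(2))
rows([(*rise(u/1e3,.004),40) for u in (30,33,36,40,45,50,55,60)])
```

```text
[-0.1 -0.3 -3.9] [ 0.32  0.84 -0.03]
[-0.   1.1 -2.9] [ 0.34  0.92 -0.02]
[-0.4  0.1 -2.7] [ 0.3   0.91 -0.03]
[ 0.1  0.4 -3.5] [0.32 0.94 0.01]
eye now s 0.1266 lat -0.0000 z 0.1809 tilt 39.9 F [ 0.1  0.4 -3.5] t 13.55
[0.001, 0.045, 0.0] [-0.01, -0.0, 0.01]
[0.0, 0.06, 0.0] [0.0, 0.0, 0.0]
[0.0, 0.06, 0.0] [0.0, 0.0, 0.0]
[-0.0, 0.08, -0.0] [0.0, 0.0, 0.0]
[0.0, 0.1, 0.0] [0.0, 0.0, 0.0]
[0.0, 0.1, 0.0] [0.0, 0.0, 0.0]
[0.0, 0.1, 0.0] [0.0, 0.0, 0.0]
[-0.0, 0.1, -0.0] [0.0, 0.0, 0.0]
```

Call:
move_arm(increments=[{"delta_pos": [0,0.05,0],"rot": [0,0,0]},{"delta_pos": [0,0.06,0],"rot": [0,0,0]},{"delta_pos": [0,0.06,0],"rot": [0,0,0]},{"delta_pos": [0,0.08,0],"rot": [0,0,0]},{"delta_pos": [0,0.1,0],"rot": [0,0,0]},{"delta_pos": [0,0.15,0],"rot": [0,0,0]},{"delta_pos": [0,0.2,0],"rot": [0,0,0]},{"delta_pos": [0,0.3,0],"rot": [0,0,0]},{"delta_pos": [0,0.4,0],"rot": [0,0,0]},{"delta_pos": [0,0.2,0],"rot": [0,0,0]}])

```text
t: 14.55
tool_pos: [0.5726, 0.1663, 0.2738]
tcp_rot: [2.122, 1.336, 0.488]
contact_force: [-0.6, 0.2, -2.9]
width: 0.203
grip_force: 50.0
```

Run:
```python
from h import *
np.set_printoptions(precision=3,suppress=True)
rows([])
st=state();print(st['tool_pos'])
S=snapshot('side');save(S,'s3.png')
```

```text
eye now s 0.1898 lat 0.0003 z 0.2340 tilt 40.0 F [-0.6  0.2 -2.9] t 14.55
[0.573 0.166 0.274]
```

View pics/s3.png

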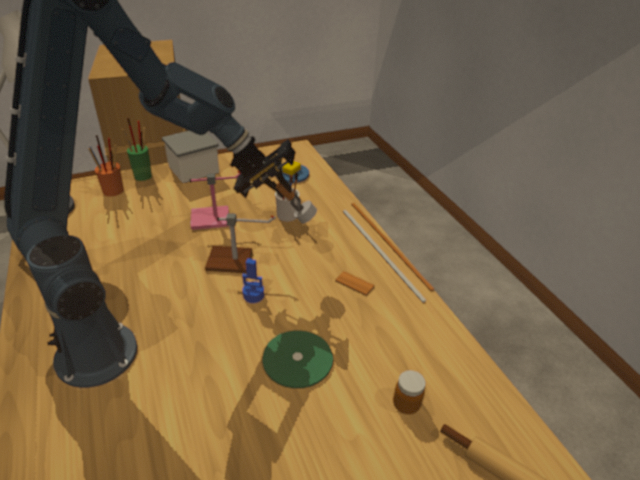

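That was my tenth picture, so from here I work by numbers. The cutter is off the hook, tilted in the grip, at about (295,205). Next: move away, untilt, and go over the bat.

Run:
```python
from h import *
np.set_printoptions(precision=3,suppress=True)
st=state();R=Ro.from_rotvec(st['tcp_rot']);U=axes(th)
B=np.array([.479,-.1945,0])
print(R.inv().apply([0,-.18,.03])/.05, delta([0,0,0],U)[1])
P=st['tool_pos']+[0,-.18,.03]
print(U.inv().apply(B+[0,0,.18]-P)/.05)
```

```text
[-3.244  1.582  0.54 ] [ 5.019 -0.014 -0.008]
[-4.076 -0.15   2.498]
```

Call:
move_arm(increments=[{"delta_pos": [-0.14,0.08,0.02],"rot": [0,0,0]},{"delta_pos": [-0.3,0.15,0.05],"rot": [0,0,0]},{"delta_pos": [-0.4,0.2,0.07],"rot": [0,0,0]},{"delta_pos": [-0.4,0.2,0.07],"rot": [0,0,0]},{"delta_pos": [-0.4,0.2,0.07],"rot": [0,0,0]},{"delta_pos": [-0.4,0.2,0.07],"rot": [0,0,0]},{"delta_pos": [-0.4,0.2,0.07],"rot": [0,0,0]},{"delta_pos": [-0.4,0.2,0.07],"rot": [0,0,0]},{"delta_pos": [-0.3,0.15,0.05],"rot": [0,0,0]},{"delta_pos": [-0.1,0,0],"rot": [0,0,0]}])

```text
t: 15.6
tool_pos: [0.5703, -0.0149, 0.3017]
tcp_rot: [2.125, 1.335, 0.482]
contact_force: [0.7, 1.2, -3.4]
width: 0.205
grip_force: 50.0
```

Call:
move_arm(increments=[{"delta_pos": [0,0,0],"rot": [0.3,0,0]},{"delta_pos": [0,0,0],"rot": [0.6,0,0]},{"delta_pos": [0,0,0],"rot": [0.6,0,0]},{"delta_pos": [0,0,0],"rot": [0.6,0,0]},{"delta_pos": [0,0,0],"rot": [0.6,0,0]},{"delta_pos": [0,0,0],"rot": [0.6,0,0]},{"delta_pos": [0,0,0],"rot": [0.6,0,0]},{"delta_pos": [0,0,0],"rot": [0.6,0,0]},{"delta_pos": [0,0,0],"rot": [0.5,0,0]},{"delta_pos": [0,0,0],"rot": [0,0,0]}])

```text
t: 16.6
tool_pos: [0.5725, -0.0138, 0.3013]
tcp_rot: [2.658, 1.674, -0.003]
contact_force: [-0.1, -0.5, -2.6]
width: 0.2
grip_force: 50.0
```

Run:
```python
from h import *
np.set_printoptions(precision=3,suppress=True)
st=state();print(st['tool_pos'],st['contact_force'],st['t'],delta([.479,-.1945,.18],axes(th)))
```

```text
[ 0.573 -0.014  0.301] [-0.094 -0.538 -2.562] 16.6 (array([-4.064, -0.122,  2.432]), array([-0.007,  0.012,  0.001]))
```

Call:
move_arm(increments=[{"delta_pos": [-0.2,0,0.1],"rot": [0,0,0]},{"delta_pos": [-0.5,0,0.2],"rot": [0,0,0]},{"delta_pos": [-0.6,-0.02,0.3],"rot": [0,0,0]},{"delta_pos": [-0.6,-0.02,0.3],"rot": [0,0,0]},{"delta_pos": [-0.6,-0.02,0.3],"rot": [0,0,0]},{"delta_pos": [-0.6,-0.02,0.4],"rot": [0,0,0]},{"delta_pos": [-0.5,-0.02,0.4],"rot": [0,0,0]},{"delta_pos": [-0.3,-0.02,0.3],"rot": [0,0,0]},{"delta_pos": [-0.16,-0.02,0.1],"rot": [0,0,0]},{"delta_pos": [0,0,0],"rot": [0,0,0]}])

```text
t: 17.6
tool_pos: [0.4758, -0.193, 0.1816]
tcp_rot: [-2.657, -1.672, 0.003]
contact_force: [-0.3, 0.1, -2.9]
width: 0.205
grip_force: 50.0
```

Run:
```python
from h import *
np.set_printoptions(precision=4,suppress=True)
st=state();p=st['tool_pos'];print(p,st['contact_force'],st['t'],delta([.479,-.1945,.125],axes(th)))
for c in('side','wrist'):
    W=snapshot(c)
    for n in('cutter','cutter_eye','cutter_grip','bat'): print(c,n,[(np.round(r['point'],1).tolist(),round(r['confidence'],2)) for r in recognise(W,n)][:3])
    print(proj(W,[p-[0,0,.095],p-[0,0,.052],p+[0,0,.005],[.479,-.1945,.012]]))
    if c=='side':
        g=cv2.cvtColor(W['pixels'],cv2.COLOR_RGB2HSV)
```

```text
[ 0.4758 -0.193   0.1816] [-0.3093  0.0646 -2.8786] 17.6 (array([0.001 , 0.0732, 1.1325]), array([-0.0228,  0.0021, -0.003 ]))
side cutter [([292.5, 331.4], 0.79)]
side cutter_eye [([248.7, 284.6], 0.9), ([294.7, 333.8], 0.82)]
side cutter_grip [([246.5, 280.5], 0.74), ([294.5, 335.9], 0.58)]
side bat [([296.4, 361.0], 0.62)]
[[295.3726 336.8664]
 [295.3543 324.7914]
 [295.331  307.8558]
 [296.7822 356.6005]]
wrist cutter [([320.7, 253.2], 0.6)]
wrist cutter_eye [([322.2, 254.9], 0.64)]
wrist cutter_grip [([319.3, 253.6], 0.6)]
wrist bat [([324.4, 192.6], 0.65)]
[[319.4457 248.9172]
 [319.1903 268.8661]
 [318.6436 311.6225]
 [323.7319 226.3707]]
```

Call:
move_arm(increments=[{"delta_pos": [0,0.07,0.2],"rot": [0,0,0]},{"delta_pos": [0,0,0.3],"rot": [0,0,0]},{"delta_pos": [0,0,0.3],"rot": [0,0,0]},{"delta_pos": [0,0,0.2],"rot": [0,0,0]},{"delta_pos": [0,0,0.1],"rot": [0,0,0]},{"delta_pos": [0,0,0],"rot": [0,0,0]},{"delta_pos": [0,0,0],"rot": [0,0,0]}])

```text
t: 18.8
tool_pos: [0.4808, -0.1947, 0.1273]
tcp_rot: [-2.657, -1.675, 0.001]
contact_force: [0.7, -0.0, -2.8]
width: 0.202
grip_force: 50.0
```

Call:
move_arm(increments=[{"delta_pos": [0,0,0.04],"rot": [0,0,0]},{"delta_pos": [0,0,0],"rot": [0,0,0]},{"delta_pos": [0,0,0],"rot": [0,0,0]}])

```text
t: 19.1
tool_pos: [0.4806, -0.1945, 0.1255]
tcp_rot: [-2.657, -1.675, 0.001]
contact_force: [0.7, 0.1, -3.1]
width: 0.204
grip_force: 50.0
```

Call:
move_arm(increments=[{"delta_pos": [0,0,0.02],"rot": [0,0,0]},{"delta_pos": [0,0,0],"rot": [0,0,0]},{"delta_pos": [0,0,0],"rot": [0,0,0]}])

```text
t: 19.4
tool_pos: [0.4804, -0.1944, 0.1242]
tcp_rot: [-2.657, -1.674, 0.001]
contact_force: [0.8, 0.3, -3.3]
width: 0.2
grip_force: 50.0
```

Call:
move_arm(increments=[{"delta_pos": [0,0,0.02],"rot": [0,0,0]},{"delta_pos": [0,0,0],"rot": [0,0,0]},{"delta_pos": [0,0,0],"rot": [0,0,0]}])

```text
t: 19.7
tool_pos: [0.4804, -0.1945, 0.1231]
tcp_rot: [-2.657, -1.674, 0.001]
contact_force: [-0.6, -0.6, -2.9]
width: 0.206
grip_force: 50.0
```

Call:
move_arm(increments=[{"delta_pos": [0,0,0.02],"rot": [0,0,0]},{"delta_pos": [0,0,0],"rot": [0,0,0]},{"delta_pos": [0,0,0],"rot": [0,0,0]}])

```text
t: 20.0
tool_pos: [0.4806, -0.1946, 0.1222]
tcp_rot: [-2.657, -1.674, 0.001]
contact_force: [-0.5, -0.2, -1.9]
width: 0.203
grip_force: 50.0
```

Call:
move_arm(increments=[{"delta_pos": [0,0,0.02],"rot": [0,0,0]},{"delta_pos": [0,0,0],"rot": [0,0,0]},{"delta_pos": [0,0,0],"rot": [0,0,0]}])

```text
t: 20.3
tool_pos: [0.4807, -0.1948, 0.1222]
tcp_rot: [-2.658, -1.675, 0.001]
contact_force: [-1.6, -0.3, 4.7]
width: 0.203
grip_force: 50.0
```

Landed: contact at TCP z 0.122, as predicted. Releasing.

Call:
move_arm(increments=[{"delta_pos": [0,0,-0.01],"rot": [0,0,0]},{"delta_pos": [0,0,0],"rot": [0,0,0]},{"delta_pos": [0,0,0],"rot": [0,0,0]}], newtons=5)

```text
t: 20.6
tool_pos: [0.4807, -0.1947, 0.1221]
tcp_rot: [-2.658, -1.675, 0.001]
contact_force: [-1.7, -0.2, 5.9]
width: 0.205
grip_force: 5.0
```

Call:
move_arm(increments=[{"delta_pos": [0,0,0],"rot": [0,0,0]},{"delta_pos": [0,0,0],"rot": [0,0,0]},{"delta_pos": [0,0,0],"rot": [0,0,0]},{"delta_pos": [0,0,0],"rot": [0,0,0]},{"delta_pos": [0,0,0],"rot": [0,0,0]}], claw=0.4)

```text
t: 21.1
tool_pos: [0.4804, -0.1944, 0.1215]
tcp_rot: [-2.657, -1.674, 0.001]
contact_force: [0.7, -0.7, -0.3]
width: 0.555
grip_force: 0.0
```

Call:
move_arm(increments=[{"delta_pos": [0,0,-0.2],"rot": [0,0,0]},{"delta_pos": [0,0,-0.4],"rot": [0,0,0]},{"delta_pos": [0,0,-0.5],"rot": [0,0,0]},{"delta_pos": [0,0,-0.5],"rot": [0,0,0]},{"delta_pos": [0,0,-0.5],"rot": [0,0,0]},{"delta_pos": [0,0,-0.3],"rot": [0,0,0]},{"delta_pos": [0,0,0],"rot": [0,0,0]},{"delta_pos": [0,0,0],"rot": [0,0,0]}])

```text
t: 21.9
tool_pos: [0.4804, -0.1944, 0.2419]
tcp_rot: [-2.657, -1.675, 0.001]
contact_force: [0.2, -0.4, -0.6]
width: 0.602
grip_force: 0.0
```

Run:
```python
from h import *
np.set_printoptions(precision=4,suppress=True)
st=state();print(st['tool_pos'],st['width'],st['contact_force'],st['t'])
P=np.array([.4807,-.1947,.012])
for c in('side','wrist','top'):
    W=snapshot(c)
    for n in('cutter','cutter_eye','cutter_grip'): print(c,n,[(np.round(r['point'],1).tolist(),round(r['confidence'],2)) for r in recognise(W,n)][:3])
    print(proj(W,[P+[0,0,.015],P+[0,0,.058],P+[0,0,.116]]))
```

```text
[ 0.4804 -0.1944  0.2419] 0.6021601179212119 [ 0.1525 -0.3993 -0.644 ] 21.9
side cutter [([250.3, 286.9], 0.95), ([296.7, 348.4], 0.89)]
side cutter_eye [([301.2, 349.8], 0.72), ([252.7, 289.7], 0.71), ([230.3, 254.1], 0.63)]
side cutter_grip [([249.9, 285.5], 0.96), ([298.2, 348.2], 0.76)]
[[297.4516 352.6488]
 [297.4804 341.3423]
 [297.5233 325.2198]]
wrist cutter [([321.6, 222.6], 0.86), ([163.6, 5.4], 0.65)]
wrist cutter_eye [([164.3, 6.9], 0.91), ([324.9, 218.5], 0.58)]
wrist cutter_grip [([161.8, 4.9], 0.64), ([319.5, 218.2], 0.59)]
[[323.658  216.4041]
 [323.8059 225.2047]
 [324.078  241.4008]]
top cutter [([297.6, 305.6], 0.79), ([244.0, 309.3], 0.24)]
top cutter_eye [([300.9, 306.7], 0.77), ([375.2, 288.3], 0.52)]
top cutter_grip [([298.5, 305.3], 0.83), ([376.4, 287.2], 0.44)]
[[382.029  291.9997]
 [384.0269 291.3438]
 [386.9152 290.3953]]
```

```bash
python3 -c "
from h import *
print(close_job())"
```

```text
the job is handed in; nothing more can be done
None
```

The cutter came off the hook with no hook contact seen in the force readings, and it was set upright on the bat within a few millimetres of the measured middle, released and handed in; no verdict was returned.

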